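Close and lock the service lid of a microscope light source

TASK

With the fingertips, press the light-source unit's half-open service lid down until it is fully shut; then set a fingertip in the slot of the round fastener on the lid and turn it clockwise (seen from above), about a quarter turn to its stop, so that the lid is locked. Do not turn the fastener before the lid is shut, do not raise the lid further, and leave everything else on the bench and on the unit where it stands.

Things in the scene. Friction and masses are not known exactly. Their poses are not given: they have to be found in the camera images.
- unit: Low grey microscope light source, fixed on the bench, 250 deep (x) by 340 wide (y -135 to +205), 85 high. Origin on the bench under the middle of the lid opening; z up; -x is the front with the vents (robot side), +x the hinge side. The strip y +131 to +205 is a flat deck 85 high, not covered by the lid.
- lid (a joint): Lid angle, rad: 0 = fully shut (firm stop), positive = front edge raised; starts 0.25 to 0.45. Light grey plate 240 (x) by 262 (y) by 12, hinged along its far edge (unit x = +120, height 85); top face at height 97 when shut. Stiff hinge: stays where left, moves when pressed down with 3 to 5 N near the front edge.
- press_spot (a point): Centre of a flat dark rubber patch, 30 x 55, on the lid's top face, 35 from its front edge, right of the fastener: the place to press. Moves with the lid; when shut it lies at unit x = -85, y = -90, height 98.
- cam (a joint): Fastener angle, rad, clockwise positive seen from above: 0 = unlocked (slot parallel to the lid's front edge), 1.571 = locked, firm stop (slot at right angles to that edge). Starts 0 to 0.25. Friction 0.14 N m: about 5 N sideways at 30 from the axis; stays where left.
- slot (a point): Fastener: disc 96 across on the lid, black, with a straight slot through its centre, 36 wide, 16 deep, open on top and at both ends. Point: on the disc's axis on the slot's floor, 5 above the lid's face (lid shut: unit x -45, y 0, height 102; slot walls' tops 118). The slot runs along this frame's y; z is the disc's axis. A fingertip in one end, 30 from the axis, swept round the axis, turns it.
- specimen_jar: Bystander: small clear jar, 32 across, 42 high, on the unit's deck. Origin at the centre of its underside.
- slide_box: Bystander: white slide box 85 x 34 x 22 on the unit's deck. Origin at the centre of its underside.
- petri: Bystander: white covered dish, 92 across, 28 high, on the bench in front of the unit. Origin at the centre of its underside.
- objective: Bystander: steel microscope objective standing on end, 30 across, 42 high, on the bench in front of the unit. Origin at the centre of its underside.
- beaker: Bystander: glass beaker 70 across, 85 high, to the left of the unit. Origin at the centre of its underside.
- wash_bottle: Bystander: white bottle 64 across, 150 high, to the left of the unit. Origin at the centre of its underside.
- tube_block: Bystander: aluminium tube block 70 x 120 x 45 to the right of the unit. Origin at the centre of its underside.
- reagent: Bystander: amber jar 48 across, 85 high, to the right of the unit. Origin at the centre of its underside.

How it is judged:
By the outcome, as a careful person would: the job done as asked, in the order asked, and still so for the second after the job is handed in, with the robot touching nothing.
It also fails if it takes over 48 s, if anything falls off the work surface, if the arm or the gripper's body presses on something with over 40 N, if the wrist force passes 120 N, or if a joint passes its speed limit or range.

ROBOT

A 6-joint arm with a two-finger parallel gripper is mounted at the origin on the work surface. World frame = base frame: x ahead of the robot, y to its left, z up, the work surface at z = 0. Lengths are in m, angles in rad, forces in N, time in s.
With the tool pointing down it reaches from about 0.275 to 0.75 m from the base axis. Payload 10.2 kg.
Tool frame: the origin (TCP) lies at the very end of the fingers, on their centre line; the grasp point (between the pads) lies 19 mm behind it; z points along the fingers, y is the line along which they close (so a half turn about z gives the same grasp; the last joint's range is limited). The gripper opens to 85 mm and grips with 20 to 120 N. Pads are 22 mm wide; open, the fingers measure 114 mm over their backs; the gripper's body (76 mm by 85 mm) begins 54 mm behind the grasp point. The pads swing forward as they close: fully open they stand 13 mm farther back than shut.
Start: joints at [1.075, 0.313, 1.498, -0, 1.331, -0.223], TCP at [0.141, 0.506, 0.231] pointing down, gripper open.
Joint ranges: [-2.94, 2.94], [-0.97, 2.17], [0.19, 2.56], [-1.23, 4.37], [0.02, 3.11], [-2.88, 2.88]. Speed limits (rad/s): [2.39, 2.39, 3.01, 3.14, 3.14, 3.14].

INTERFACE

Orientations are given as a unit quaternion [x, y, z, w].
In Python, from station import get_state, optics, sign_off gives the robot as it stands.
- The arm moves only by the shell command python3 -m crank 'ROWS'. ROWS is JSON, a list of rows, each an object of numbers: "dx", "dy", "dz": the shift along the tool's x, y, z in cm; "ax", "ay", "az": the turn, a rotation vector about the tool's x, y, z in rad; "fingers": the closure, from -1 (fully open) to 1 (shut), so that 0 is half open. A call has exactly 5 rows; each row shifts and turns the commanded pose from where the row before left it, along the tool's axes as they then stand; what a row does not reach is not made up. A row lasts 1/12 s, in which the tool goes at most 41.7 mm and 7.16 degrees, less where a joint would pass 70% of its speed; a pose out of reach is approached as far as the arm can. A call is refused whole if a number of a shift passes 4.17 or a number of a turn 0.125, either way. A call with a gripper value outside its range is refused whole. The fingers move at their own pace and stop on an object; the grip force is fixed at half the most. Time passes only in rows, so rows that do not move let the fingers close, or fill a call up. It gives the time, the measured TCP pose, the force, the opening and the grip force at its end, in the units of the state.
- get_state(): the state, without advancing time (a new reading comes with each control period).
- optics.read_camera(name): name is "side" or "top"; returns a dict with "color" (420x560x3 uint8, blue, green, red), "fov_y" (degrees; the focal length in pixels is half the picture's height over the tangent of half this angle, whatever the lens; pixels are square), "cx", "cy" (the principal point, pixels), "xyz" and "rotation" of the camera in the world. Camera axes: x right, y down, z forward; pixel columns grow to the right and rows downward; lengths in m; the calibration is good to about 2 mm. A picture is of the moment at which its call begins. There is no depth.
- sign_off(): hands the job in; it is judged then, once.
The state is a dict: "time_s": time; "qpos": joint angles; "qvel": joint speeds; "tau": joint torques, N m; "tcp_pos": TCP position; "tool_rot": TCP orientation; "force": force on the tool from outside, world axes, zero at the start; "torque": the same for the moment, N m; "grip_width": finger opening in m; "grip_force": force on a finger pad.
Only numpy, scipy, OpenCV 4.12 (cv2) and the standard library are available. Lean on these libraries where they do the work, as an engineer would, in place of code of your own. Each camera call takes 0.05 s, during which the arm holds its last target. There are 200 camera calls.

## Working session

There is one attempt and no reset: what is moved stays moved. The work goes in short steps, Python scripts to look and compute and a shell command to move; the robot and the scene stay as the last step left them, time stands still between calls to the robot, and variables do not carry over. Pictures are saved under pics/ and viewed, at most 10 in all, crops included, and the job is handed in when it is done.

```bash
mkdir -p pics; cat > h.py <<'E'
import numpy as np,cv2,pickle
from station import get_state,optics,sign_off
def snap(n,f):
    r=optics.read_camera(n); cv2.imwrite(f'pics/{f}.png',r['color']); pickle.dump(r,open(f'pics/{f}.pkl','wb')); return r
def load(f): return pickle.load(open(f'pics/{f}.pkl','rb'))
def ray(r,u,v):
    f=r['color'].shape[0]/2/np.tan(np.radians(r['fov_y'])/2)
    d=np.array(r['rotation'])@np.array([(u-r['cx'])/f,(v-r['cy'])/f,1]); return np.array(r['xyz']),d
def onz(r,u,v,z):
    o,d=ray(r,u,v); return o+d*(z-o[2])/d[2]
def proj(r,p):
    f=r['color'].shape[0]/2/np.tan(np.radians(r['fov_y'])/2)
    c=np.array(r['rotation']).T@(np.array(p)-r['xyz']); return c[0]/c[2]*f+r['cx'],c[1]/c[2]*f+r['cy']
E
python3 - <<'E'
from h import *
for n in('top','side'):
    r=snap(n,n+'0'); print(n,r['fov_y'],r['cx'],r['cy'],r['xyz'],np.round(r['rotation'],3).tolist())
print(get_state())
E
```

```text
top 52.49473130887076 281.91453449088897 215.55374016087347 [0.54047075 0.00248999 1.40704349] [-0.706, 0.707, -0.019, 0.019]
side 46.4433173493328 280.424968169163 210.63665406934513 [ 0.04072666 -0.98216052  1.24487214] [0.893, -0.243, 0.101, -0.365]
{'time_s': 0.1, 'qpos': array([ 1.07461421e+00,  3.13392508e-01,  1.49836413e+00, -2.00515425e-05,
        1.33097524e+00, -2.23407691e-01]), 'qvel': array([-0.0005651 , -0.00086074, -0.0018486 , -0.00043861, -0.00312397,
        0.00203683]), 'tau': array([ 1.74827586e-03, -4.12901473e+01, -2.60142267e+01, -1.34907236e-04,
        3.06278038e-03,  2.98389273e-05]), 'tcp_pos': array([0.14134747, 0.50537975, 0.23079195]), 'tool_rot': array([ 1.35962384e-01,  9.90713836e-01, -5.36567590e-04, -1.91436305e-04]), 'force': array([ 0.19803022,  0.54593202, -0.20455177]), 'torque': array([ 0.01545056,  0.00541018, -0.02035155]), 'grip_force': 0.0, 'grip_width': 0.08552846633280461}
```

View pics/top0.png

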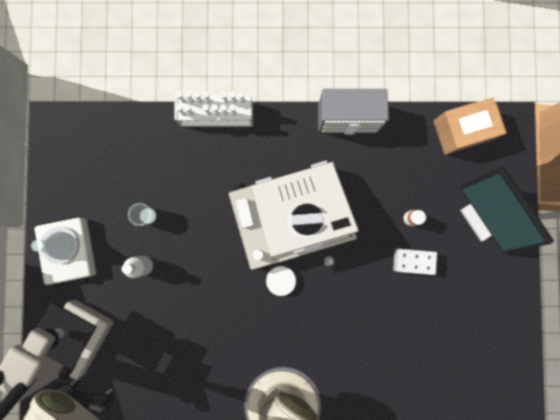

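View pics/side0.png

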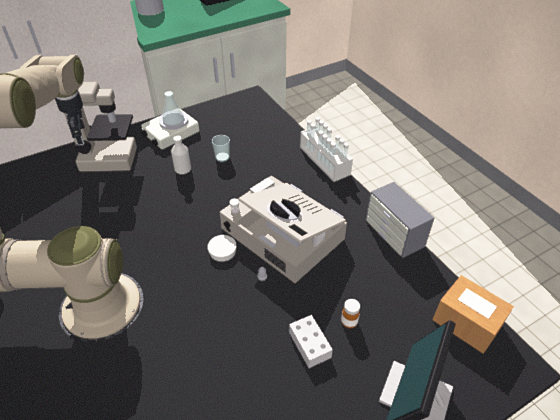

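The top view shows the unit around (295,215), the black disc with its slot at (307,219), the rubber patch at (342,224) and the jar at (258,255). The side view has the disc at (286,210) and the patch at (298,230). I'll enlarge both.

```bash
python3 - <<'E'
from h import *
a=load('top0')['color'][150:300,215:375]; b=load('side0')['color'][165:285,195:355]
cv2.imwrite('pics/ct.png',cv2.resize(a,None,fx=4,fy=4,interpolation=cv2.INTER_CUBIC))
cv2.imwrite('pics/cs.png',cv2.resize(b,None,fx=5,fy=5,interpolation=cv2.INTER_CUBIC))
E
```

```text
(no output)
```

View pics/ct.png

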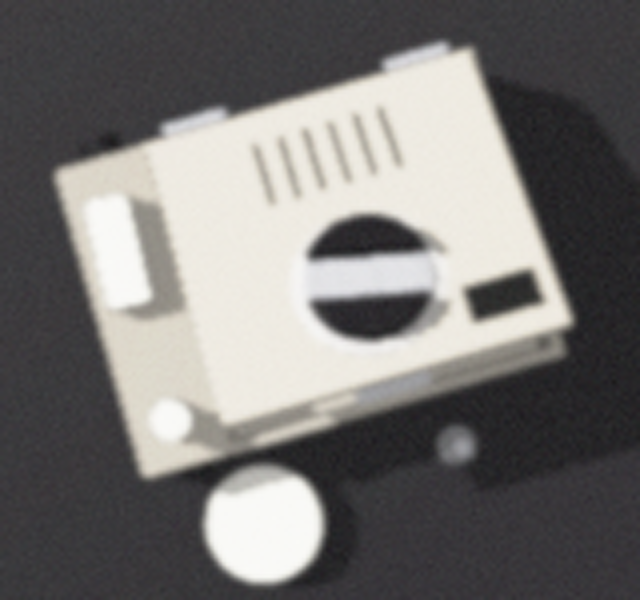

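View pics/cs.png

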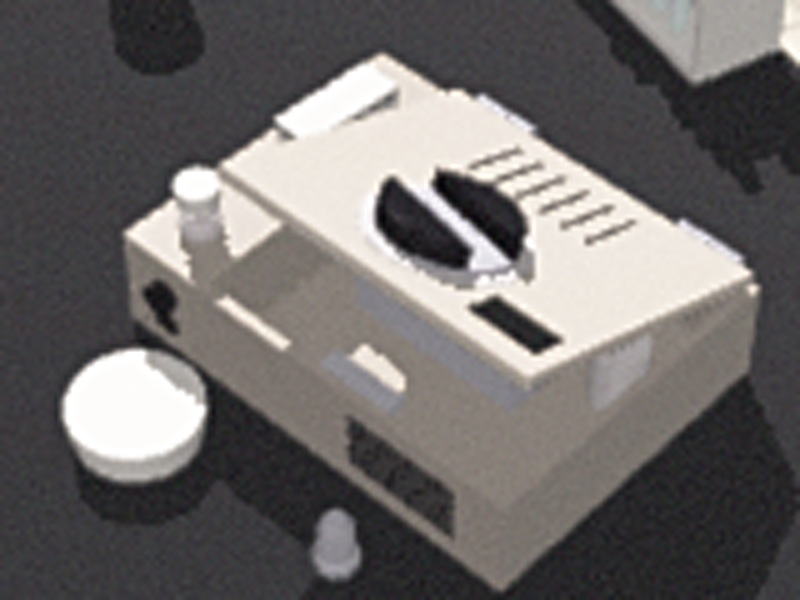

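The top crop shows deck corners at (55,172) and (145,478), the lid's rear right corner at (473,48), the disc's centre at (370,277) and the patch at (504,296). In the side crop the patch is at (516,325), the front lid corner at (528,385), and the jar and slide box stand on the deck.

```bash
cat >> h.py <<'E'
def T(x,y): return ((x+.5)/4-.5+215,(y+.5)/4-.5+150)
def S(x,y): return ((x+.5)/5-.5+195,(y+.5)/5-.5+165)
def tri(r1,p1,r2,p2):
    o1,d1=ray(r1,*p1);o2,d2=ray(r2,*p2);d1/=np.linalg.norm(d1);d2/=np.linalg.norm(d2)
    s=np.linalg.lstsq(np.c_[d1,-d2],o2-o1,rcond=None)[0]
    a,b=o1+s[0]*d1,o2+s[1]*d2; return (a+b)/2,np.linalg.norm(a-b)
E
python3 - <<'E'
from h import *
t=load('top0');s=load('side0')
A=onz(t,*T(55,172),.085);B=onz(t,*T(145,478),.085);v=A-B
print('deck far/front-left',A,B,np.linalg.norm(v),'yaw',np.arctan2(v[1],v[0]))
yaw=np.arctan2(v[1],v[0]);ux=np.array([np.cos(yaw),np.sin(yaw)]);uy=np.array([-ux[1],ux[0]])
O=(A+B)[:2]/2-.205*uy;print('O',O)
# second: side view
print('side front-left deck',onz(s,*S(125,235),.085),'rear-left',onz(s,*S(380,53),.085),'front-right bottom',onz(s,*S(500,590),0.0))
print('pred FR bottom',O-.125*ux-.135*uy,'FL',O-.125*ux+.205*uy)
def loc(p): d=p[:2]-O; return np.round([d@ux,d@uy,p[2]],4)
for n,a,b in[('patch',(504,296),(516,325)),('lidFR',(573,324),(528,378)),('lidFL',(220,425),(220,165)),('lidRR',(473,48),(757,283)),('petri',(264,524),(135,400)),('jar top',(170,420),(197,187))]:
    p,e=tri(t,T(*a),s,S(*b));print(n,p.round(4),round(e,4),loc(p))
E
```

```text
Traceback (most recent call last):
  File "h.py", line 10, in onz
    o,d=ray(r,u,v); return o+d*(z-o[2])/d[2]
        ~~~^^^^^^^
  File "h.py", line 8, in ray
    d=np.array(r['rotation'])@np.array([(u-r['cx'])/f,(v-r['cy'])/f,1]); return np.array(r['xyz']),d
      ~~~~~~~~~~~~~~~~~~~~~~~^~~~~~~~~~~~~~~~~~~~~~~~~~~~~~~~~~~~~~~~~~
ValueError: matmul: Input operand 1 has a mismatch in its core dimension 0, with gufunc signature (n?,k),(k,m?)->(n?,m?) (size 3 is different from 4)
```

```bash
sed -i "s/np.array(r\['rotation'\])/Rotation.from_quat(r['rotation']).as_matrix()/; 1a from scipy.spatial.transform import Rotation" h.py
cat > m.py <<'E'
from h import *
t=load('top0');s=load('side0')
A=onz(t,*T(55,172),.085);B=onz(t,*T(145,478),.085);v=A-B
print('deck far/front-left',A,B,np.linalg.norm(v),'yaw',np.arctan2(v[1],v[0]))
yaw=np.arctan2(v[1],v[0]);ux=np.array([np.cos(yaw),np.sin(yaw)]);uy=np.array([-ux[1],ux[0]])
O=(A+B)[:2]/2-.205*uy;print('O',O)
print('side front-left deck',onz(s,*S(125,235),.085),'rear-left',onz(s,*S(380,53),.085),'front-right bottom',onz(s,*S(500,590),0.0))
print('pred FR bottom',O-.125*ux-.135*uy,'FL',O-.125*ux+.205*uy)
def loc(p): d=p[:2]-O; return np.round([d@ux,d@uy,p[2]],4)
for n,a,b in[('patch',(504,296),(516,325)),('lidFR',(573,324),(528,378)),('lidFL',(220,425),(220,165)),('lidRR',(473,48),(757,283)),('petri',(264,524),(135,400)),('jar top',(170,420),(197,187))]:
    p,e=tri(t,T(*a),s,S(*b));print(n,p.round(4),round(e,4),loc(p))
E
python3 m.py
```

```text
deck far/front-left [0.68303753 0.16852712 0.085     ] [0.44571582 0.09776803 0.085     ] 0.24764580485508567 yaw 0.2897649766686321
O [ 0.62295071 -0.06330619]
side front-left deck [0.44555253 0.09787224 0.085     ] rear-left [0.68180669 0.17086593 0.085     ] front-right bottom [ 0.54296604 -0.22176015  0.        ]
pred FR bottom [ 0.54173498 -0.22839406] FL [0.4445878 0.0974317]
patch [ 0.5827 -0.1683  0.1726] 0.0005 [-0.0686 -0.0891  0.1726]
lidFR [ 0.5616 -0.2158  0.1842] 0.0017 [-0.1024 -0.1286  0.1842]
lidFL [0.4907 0.037  0.1781] 0.001 [-0.0981  0.134   0.1781]
lidRR [ 0.7774 -0.1563  0.0937] 0.0025 [ 0.1214 -0.1333  0.0937]
petri [0.4048 0.0063 0.0335] 0.0011 [-0.1892  0.1291  0.0335]
jar top [0.4915 0.0764 0.125 ] 0.0008 [-0.0861  0.1715  0.125 ]
```

Both views agree: the unit is at about (0.623, -0.063) with yaw about 0.285 rad. The lid angle is about 0.37 rad and the patch is at (0.583, -0.168, 0.173). Next I close the fingers and travel above the patch.

```bash

python3 -m crank '[{"dx":-3,"dy":-2.6,"fingers":1},{"dx":-3,"dy":-2.6,"fingers":1},{"dx":-3,"dy":-2.6,"fingers":1},{"dx":-3,"dy":-2.6,"fingers":1},{"dx":-3,"dy":-2.6,"fingers":1}]'
python3 -m crank '[{"dx":-3,"dy":-2.6,"fingers":1},{"dx":-3,"dy":-2.6,"fingers":1},{"dx":-3,"dy":-2.6,"fingers":1},{"dx":-3,"dy":-2.6,"fingers":1},{"dx":-3,"dy":-2.6,"fingers":1}]'
python3 -m crank '[{"dx":-3,"dy":-2.6,"fingers":1},{"dx":-3,"dy":-2.6,"fingers":1},{"dx":-3,"dy":-2.6,"fingers":1},{"dx":-3,"dy":-2.6,"fingers":1},{"dx":-3,"dy":-2.6,"fingers":1}]'
python3 -m crank '[{"az":-0.12,"fingers":1},{"az":-0.12,"fingers":1},{"az":-0.11,"fingers":1},{"fingers":1},{"fingers":1}]'
```

```text
schema error: expected keys dx, dy, dz, ax, ay, az, fingers
schema error: expected keys dx, dy, dz, ax, ay, az, fingers
schema error: expected keys dx, dy, dz, ax, ay, az, fingers
schema error: expected keys dx, dy, dz, ax, ay, az, fingers
```

All keys are required in every row.

```bash

python3 -m crank '[{"dx":-3,"dy":-2.6,"dz":0,"ax":0,"ay":0,"az":0,"fingers":1},{"dx":-3,"dy":-2.6,"dz":0,"ax":0,"ay":0,"az":0,"fingers":1},{"dx":-3,"dy":-2.6,"dz":0,"ax":0,"ay":0,"az":0,"fingers":1},{"dx":-3,"dy":-2.6,"dz":0,"ax":0,"ay":0,"az":0,"fingers":1},{"dx":-3,"dy":-2.6,"dz":0,"ax":0,"ay":0,"az":0,"fingers":1}]'
python3 -m crank '[{"dx":-3,"dy":-2.6,"dz":0,"ax":0,"ay":0,"az":0,"fingers":1},{"dx":-3,"dy":-2.6,"dz":0,"ax":0,"ay":0,"az":0,"fingers":1},{"dx":-3,"dy":-2.6,"dz":0,"ax":0,"ay":0,"az":0,"fingers":1},{"dx":-3,"dy":-2.6,"dz":0,"ax":0,"ay":0,"az":0,"fingers":1},{"dx":-3,"dy":-2.6,"dz":0,"ax":0,"ay":0,"az":0,"fingers":1}]'
python3 -m crank '[{"dx":-3,"dy":-2.6,"dz":0,"ax":0,"ay":0,"az":0,"fingers":1},{"dx":-3,"dy":-2.6,"dz":0,"ax":0,"ay":0,"az":0,"fingers":1},{"dx":-3,"dy":-2.6,"dz":0,"ax":0,"ay":0,"az":0,"fingers":1},{"dx":-3,"dy":-2.6,"dz":0,"ax":0,"ay":0,"az":0,"fingers":1},{"dx":-3,"dy":-2.6,"dz":0,"ax":0,"ay":0,"az":0,"fingers":1}]'
python3 -m crank '[{"dx":0,"dy":0,"dz":0,"ax":0,"ay":0,"az":-0.12,"fingers":1},{"dx":0,"dy":0,"dz":0,"ax":0,"ay":0,"az":-0.12,"fingers":1},{"dx":0,"dy":0,"dz":0,"ax":0,"ay":0,"az":-0.11,"fingers":1},{"dx":0,"dy":0,"dz":0,"ax":0,"ay":0,"az":0,"fingers":1},{"dx":0,"dy":0,"dz":0,"ax":0,"ay":0,"az":0,"fingers":1}]'
```

```text
time_s: 0.52
tcp_pos: [0.2512, 0.3383, 0.2311]
tool_rot: [0.136, 0.991, -0.0, -0.0]
force: [0.8, -0.1, -0.1]
grip_width: 0.0256
grip_force: 0.0
time_s: 0.93
tcp_pos: [0.3608, 0.1725, 0.2313]
tool_rot: [0.136, 0.991, 0.0, 0.0]
force: [0.3, 1.0, -0.4]
grip_width: 0.0
grip_force: 0.0
time_s: 1.35
tcp_pos: [0.4703, 0.0068, 0.2311]
tool_rot: [0.136, 0.991, 0.0, -0.0]
force: [-0.5, 0.5, -0.3]
grip_width: -0.0003
grip_force: 0.0
time_s: 1.77
tcp_pos: [0.4696, 0.0088, 0.2311]
tool_rot: [-0.037, 0.999, 0.0, -0.0]
force: [-0.2, -0.0, -0.2]
grip_width: 0.0
grip_force: 0.0
```

```bash

python3 -m crank '[{"dx":-1.6,"dy":-3,"dz":0,"ax":0,"ay":0,"az":0,"fingers":1},{"dx":-1.6,"dy":-3,"dz":0,"ax":0,"ay":0,"az":0,"fingers":1},{"dx":-1.6,"dy":-3,"dz":0,"ax":0,"ay":0,"az":0,"fingers":1},{"dx":-1.6,"dy":-3,"dz":0,"ax":0,"ay":0,"az":0,"fingers":1},{"dx":-1.6,"dy":-3,"dz":0,"ax":0,"ay":0,"az":0,"fingers":1}]'
python3 -m crank '[{"dx":-1,"dy":-1.75,"dz":0,"ax":0,"ay":0,"az":0,"fingers":1},{"dx":-1,"dy":-1.75,"dz":0,"ax":0,"ay":0,"az":0,"fingers":1},{"dx":0,"dy":0,"dz":1.5,"ax":0,"ay":0,"az":0,"fingers":1},{"dx":0,"dy":0,"dz":1.5,"ax":0,"ay":0,"az":0,"fingers":1},{"dx":0,"dy":0,"dz":1,"ax":0,"ay":0,"az":0,"fingers":1}]'
```

```text
time_s: 2.18
tcp_pos: [0.5617, -0.1359, 0.2312]
tool_rot: [-0.037, 0.999, 0.0, -0.0]
force: [0.2, 1.0, -0.4]
grip_width: 0.0001
grip_force: 0.0
time_s: 2.6
tcp_pos: [0.5834, -0.1678, 0.1896]
tool_rot: [-0.037, 0.999, 0.0, -0.001]
force: [0.3, -0.1, 0.7]
grip_width: -0.0001
grip_force: 0.0
```

```bash

python3 -m crank '[{"dx":0.05,"dy":0,"dz":0.45,"ax":0,"ay":0,"az":0,"fingers":1},{"dx":0.1,"dy":-0.03,"dz":0.45,"ax":0,"ay":0,"az":0,"fingers":1},{"dx":0.1,"dy":-0.03,"dz":0.45,"ax":0,"ay":0,"az":0,"fingers":1},{"dx":0.1,"dy":-0.03,"dz":0.45,"ax":0,"ay":0,"az":0,"fingers":1},{"dx":0.1,"dy":-0.03,"dz":0.45,"ax":0,"ay":0,"az":0,"fingers":1}]'
python3 -m crank '[{"dx":0.1,"dy":-0.03,"dz":0.45,"ax":0,"ay":0,"az":0,"fingers":1},{"dx":0.1,"dy":-0.03,"dz":0.45,"ax":0,"ay":0,"az":0,"fingers":1},{"dx":0.1,"dy":-0.03,"dz":0.45,"ax":0,"ay":0,"az":0,"fingers":1},{"dx":0.1,"dy":-0.03,"dz":0.45,"ax":0,"ay":0,"az":0,"fingers":1},{"dx":0.1,"dy":-0.03,"dz":0.45,"ax":0,"ay":0,"az":0,"fingers":1}]'
```

```text
time_s: 3.02
tcp_pos: [0.5795, -0.1696, 0.1693]
tool_rot: [-0.038, 0.999, -0.0, 0.001]
force: [-1.0, 0.1, 4.1]
grip_width: 0.0003
grip_force: 1.6
time_s: 3.43
tcp_pos: [0.5743, -0.1714, 0.1459]
tool_rot: [-0.039, 0.999, -0.0, -0.0]
force: [-2.2, 0.3, 3.4]
grip_width: 0.0005
grip_force: 1.5
```

```bash

python3 -m crank '[{"dx":0.1,"dy":-0.03,"dz":0.45,"ax":0,"ay":0,"az":0,"fingers":1},{"dx":0.1,"dy":-0.03,"dz":0.45,"ax":0,"ay":0,"az":0,"fingers":1},{"dx":0.1,"dy":-0.03,"dz":0.45,"ax":0,"ay":0,"az":0,"fingers":1},{"dx":0.1,"dy":-0.03,"dz":0.45,"ax":0,"ay":0,"az":0,"fingers":1},{"dx":0.05,"dy":-0.03,"dz":0.45,"ax":0,"ay":0,"az":0,"fingers":1}]'
python3 -m crank '[{"dx":0.05,"dy":-0.02,"dz":0.4,"ax":0,"ay":0,"az":0,"fingers":1},{"dx":0.05,"dy":-0.02,"dz":0.4,"ax":0,"ay":0,"az":0,"fingers":1},{"dx":0,"dy":0,"dz":0.4,"ax":0,"ay":0,"az":0,"fingers":1},{"dx":0,"dy":0,"dz":0.4,"ax":0,"ay":0,"az":0,"fingers":1},{"dx":0,"dy":0,"dz":0.4,"ax":0,"ay":0,"az":0,"fingers":1}]'
python3 -m crank '[{"dx":0,"dy":0,"dz":0.2,"ax":0,"ay":0,"az":0,"fingers":1},{"dx":0,"dy":0,"dz":0.2,"ax":0,"ay":0,"az":0,"fingers":1},{"dx":0,"dy":0,"dz":0,"ax":0,"ay":0,"az":0,"fingers":1},{"dx":0,"dy":0,"dz":0,"ax":0,"ay":0,"az":0,"fingers":1},{"dx":0,"dy":0,"dz":0,"ax":0,"ay":0,"az":0,"fingers":1}]'
```

```text
time_s: 3.85
tcp_pos: [0.5699, -0.1732, 0.1232]
tool_rot: [-0.039, 0.999, 0.0, -0.0]
force: [-1.5, 0.0, 2.9]
grip_width: -0.0001
grip_force: 1.5
time_s: 4.27
tcp_pos: [0.5691, -0.1739, 0.1034]
tool_rot: [-0.039, 0.999, -0.0, -0.0]
force: [-1.9, -0.5, 3.1]
grip_width: 0.0001
grip_force: 1.5
time_s: 4.68
tcp_pos: [0.5692, -0.1736, 0.0997]
tool_rot: [-0.039, 0.999, 0.0, 0.0]
force: [-0.6, -0.3, 0.2]
grip_width: -0.0004
grip_force: 0.0
```

```bash

python3 -m crank '[{"dx":0,"dy":0,"dz":0.1,"ax":0,"ay":0,"az":0,"fingers":1},{"dx":0,"dy":0,"dz":0.1,"ax":0,"ay":0,"az":0,"fingers":1},{"dx":0,"dy":0,"dz":0,"ax":0,"ay":0,"az":0,"fingers":1},{"dx":0,"dy":0,"dz":0,"ax":0,"ay":0,"az":0,"fingers":1},{"dx":0,"dy":0,"dz":0,"ax":0,"ay":0,"az":0,"fingers":1}]'
python3 -m crank '[{"dx":0,"dy":0,"dz":0.1,"ax":0,"ay":0,"az":0,"fingers":1},{"dx":0,"dy":0,"dz":0.1,"ax":0,"ay":0,"az":0,"fingers":1},{"dx":0,"dy":0,"dz":0,"ax":0,"ay":0,"az":0,"fingers":1},{"dx":0,"dy":0,"dz":0,"ax":0,"ay":0,"az":0,"fingers":1},{"dx":0,"dy":0,"dz":0,"ax":0,"ay":0,"az":0,"fingers":1}]'
```

```text
time_s: 5.1
tcp_pos: [0.5692, -0.1737, 0.0978]
tool_rot: [-0.039, 0.999, -0.0, 0.0]
force: [1.0, 0.6, 1.7]
grip_width: 0.0002
grip_force: 0.6
time_s: 5.52
tcp_pos: [0.5692, -0.1737, 0.097]
tool_rot: [-0.039, 0.999, -0.0, 0.0]
force: [-3.4, 2.4, 10.5]
grip_width: 0.0001
grip_force: 5.5
```

Firm stop at height 0.097 with 10 N. I'll press a little harder, lift, step back toward the robot and look.

```bash

python3 -m crank '[{"dx":0,"dy":0,"dz":0.1,"ax":0,"ay":0,"az":0,"fingers":1},{"dx":0,"dy":0,"dz":0,"ax":0,"ay":0,"az":0,"fingers":1},{"dx":0,"dy":0,"dz":0,"ax":0,"ay":0,"az":0,"fingers":1},{"dx":0,"dy":0,"dz":0,"ax":0,"ay":0,"az":0,"fingers":1},{"dx":0,"dy":0,"dz":0,"ax":0,"ay":0,"az":0,"fingers":1}]'
python3 -m crank '[{"dx":0,"dy":0,"dz":-1.5,"ax":0,"ay":0,"az":0,"fingers":1},{"dx":0,"dy":0,"dz":-3,"ax":0,"ay":0,"az":0,"fingers":1},{"dx":0,"dy":0,"dz":-3,"ax":0,"ay":0,"az":0,"fingers":1},{"dx":2,"dy":-2,"dz":-2,"ax":0,"ay":0,"az":0,"fingers":1},{"dx":3,"dy":-2.5,"dz":0,"ax":0,"ay":0,"az":0,"fingers":1}]'
python3 -m crank '[{"dx":3,"dy":-2.5,"dz":0,"ax":0,"ay":0,"az":0,"fingers":1},{"dx":3,"dy":-2.5,"dz":0,"ax":0,"ay":0,"az":0,"fingers":1},{"dx":3,"dy":-2.5,"dz":0,"ax":0,"ay":0,"az":0,"fingers":1},{"dx":0,"dy":0,"dz":0,"ax":0,"ay":0,"az":0,"fingers":1},{"dx":0,"dy":0,"dz":0,"ax":0,"ay":0,"az":0,"fingers":1}]'
python3 - <<'E'
from h import *
a=snap('top','top1')['color'][150:300,215:375]; b=snap('side','side1')['color'][165:285,195:355]
a=cv2.resize(a,None,fx=4,fy=4,interpolation=cv2.INTER_CUBIC);b=cv2.resize(b,None,fx=5,fy=5,interpolation=cv2.INTER_CUBIC)
cv2.imwrite('pics/ct1.png',a);cv2.imwrite('pics/cs1.png',b)
E
```

```text
time_s: 5.93
tcp_pos: [0.5692, -0.1738, 0.0969]
tool_rot: [-0.039, 0.999, -0.0, 0.0]
force: [-7.1, 2.5, 18.7]
grip_width: -0.0002
grip_force: 9.1
time_s: 6.35
tcp_pos: [0.5247, -0.2225, 0.1939]
tool_rot: [-0.04, 0.999, -0.002, 0.003]
force: [0.0, -1.8, 0.1]
grip_width: -0.0
grip_force: 0.0
time_s: 6.77
tcp_pos: [0.4377, -0.3053, 0.1897]
tool_rot: [-0.037, 0.999, 0.0, -0.0]
force: [1.0, -1.1, -1.1]
grip_width: 0.0001
grip_force: 0.0
```

View pics/ct1.png

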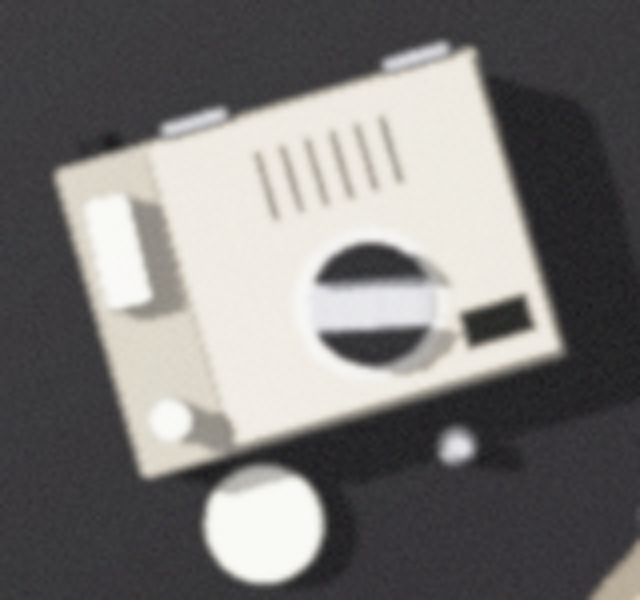

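View pics/cs1.png

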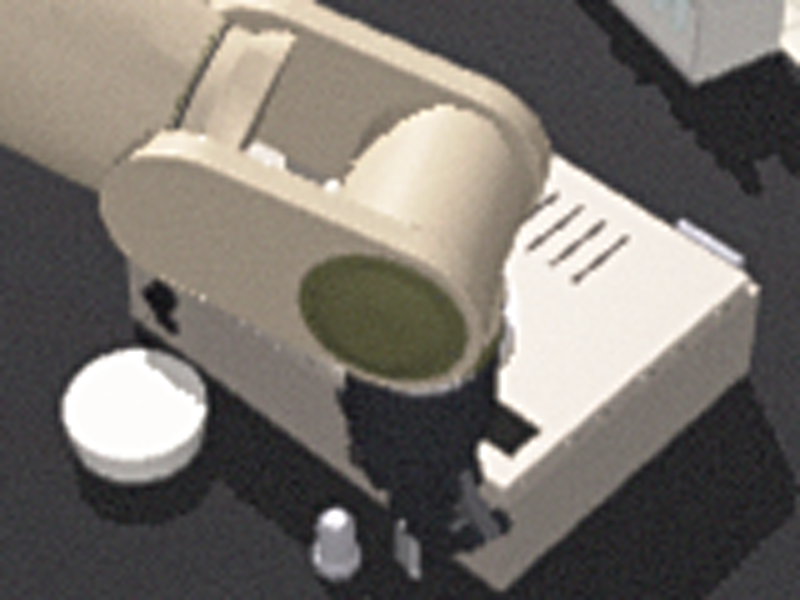

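The lid is flush and shut. The bystanders stand as before, and the disc is at crop (375,306) with its slot nearly horizontal. I'll measure the slot's centre and direction from the two black segments.

```bash
cat > slot.py <<'E'
from h import *
import sys
def slot(name):
    t=load(name);g=cv2.cvtColor(t['color'],cv2.COLOR_BGR2GRAY)[205:250,285:330]
    g=cv2.resize(g,None,fx=8,fy=8,interpolation=cv2.INTER_CUBIC)
    n,l,st,c=cv2.connectedComponentsWithStats((g<90).astype('uint8'))
    k=[i for i in range(1,n) if st[i,4]>1500]; print([(st[i].tolist(),c[i].round(1).tolist()) for i in k])
    k=sorted(k,key=lambda i:-st[i,4])[:2]
    pts=[onz(t,(c[i][0]+.5)/8-.5+285,(c[i][1]+.5)/8-.5+205,.118) for i in k]
    allp=np.vstack([np.argwhere(l==i)[:,::-1] for i in k]).astype(np.float32)
    (cc,r)=cv2.minEnclosingCircle(allp)
    C=onz(t,(cc[0]+.5)/8-.5+285,(cc[1]+.5)/8-.5+205,.118); d=pts[0]-pts[1]
    print('circ centre',C,'r px',r/8,'mid',(pts[0]+pts[1])/2,'normal ang',np.arctan2(d[1],d[0]))
slot(sys.argv[1])
t=load('top1')
a=onz(t,*T(565,355),.097);b=onz(t,*T(235,448),.097);print('lid front corners',a,b,np.linalg.norm(a-b),'yaw',np.arctan2(-(b-a)[0],(b-a)[1]))
yaw=.285;R=np.array([[np.cos(yaw),-np.sin(yaw)],[np.sin(yaw),np.cos(yaw)]])
O=np.array([.623,-.0633]);print('pred slot',O+R@[-.045,0],'patch',O+R@[-.085,-.09],'patch meas',onz(t,*T(497,322),.098))
print(get_state()['tcp_pos'],get_state()['qpos'])
E
python3 slot.py top1
```

```text
[([82, 52, 200, 70, 9621], [179.8, 89.9]), ([90, 219, 197, 69, 8998], [190.5, 249.8])]
circ centre [ 0.57875545 -0.07634248  0.118     ] r px 14.831838607788086 mid [ 0.57837917 -0.07629933  0.118     ] normal ang 0.06252034873308378
lid front corners [ 0.54011341 -0.22538897  0.097     ] [0.46933394 0.02805543 0.097     ] 0.2631421617385614 yaw 0.2723318403638526
pred slot [ 0.57981523 -0.07595209] patch [ 0.56673293 -0.17356793] patch meas [ 0.56549372 -0.17324247  0.098     ]
[ 0.43912602 -0.3037616   0.18970042] [-8.24846121e-01  3.67803572e-01  1.53338606e+00  2.45577608e-04
  1.24058111e+00 -2.47311902e+00]
```

The slot's centre is (0.579, -0.076), which matches the prediction to 1 mm. Its direction is 1.633 rad, so the cam is at about 0.21, and the tool's y axis is already at 1.648. I'm going to the slot's right end at (0.581, -0.106).

```bash

python3 -m crank '[{"dx":-1.57,"dy":1.86,"dz":0,"ax":0,"ay":0,"az":0,"fingers":1},{"dx":-1.57,"dy":1.86,"dz":0,"ax":0,"ay":0,"az":0,"fingers":1},{"dx":-1.57,"dy":1.86,"dz":0,"ax":0,"ay":0,"az":0,"fingers":1},{"dx":-1.57,"dy":1.86,"dz":0,"ax":0,"ay":0,"az":0,"fingers":1},{"dx":-1.57,"dy":1.86,"dz":0,"ax":0,"ay":0,"az":0,"fingers":1}]'
python3 -m crank '[{"dx":-1.57,"dy":1.86,"dz":0,"ax":0,"ay":0,"az":0.015,"fingers":1},{"dx":-1.57,"dy":1.86,"dz":0,"ax":0,"ay":0,"az":0,"fingers":1},{"dx":-1.57,"dy":1.86,"dz":0,"ax":0,"ay":0,"az":0,"fingers":1},{"dx":-1.57,"dy":1.86,"dz":0,"ax":0,"ay":0,"az":0,"fingers":1},{"dx":-1.57,"dy":1.86,"dz":0,"ax":0,"ay":0,"az":0,"fingers":1}]'
python3 -m crank '[{"dx":0,"dy":0,"dz":1,"ax":0,"ay":0,"az":0,"fingers":1},{"dx":0,"dy":0,"dz":1,"ax":0,"ay":0,"az":0,"fingers":1},{"dx":0,"dy":0,"dz":1,"ax":0,"ay":0,"az":0,"fingers":1},{"dx":0,"dy":0,"dz":1,"ax":0,"ay":0,"az":0,"fingers":1},{"dx":0,"dy":0,"dz":1,"ax":0,"ay":0,"az":0,"fingers":1}]'
python3 -c "from h import *;s=get_state();print(s['tcp_pos'],s['qpos'])"
```

```text
time_s: 7.28
tcp_pos: [0.5112, -0.2029, 0.1897]
tool_rot: [-0.04, 0.999, 0.0, -0.0]
force: [0.4, -0.4, 0.1]
grip_width: -0.0
grip_force: 0.0
time_s: 7.7
tcp_pos: [0.5832, -0.1047, 0.1896]
tool_rot: [-0.032, 0.999, 0.0, -0.0]
force: [0.3, -0.2, 0.3]
grip_width: -0.0005
grip_force: 0.0
time_s: 8.12
tcp_pos: [0.5817, -0.1079, 0.1385]
tool_rot: [-0.031, 1.0, 0.0, -0.0]
force: [0.4, -0.1, 0.1]
grip_width: -0.0
grip_force: 0.0
[ 0.5816909  -0.10789579  0.13851586] [-3.81245266e-01  5.40159508e-01  1.41130726e+00 -6.54169632e-05
  1.19089847e+00 -2.01346229e+00]
```

```bash

python3 -m crank '[{"dx":0,"dy":0.2,"dz":0.8,"ax":0,"ay":0,"az":0,"fingers":1},{"dx":0,"dy":0,"dz":0.8,"ax":0,"ay":0,"az":0,"fingers":1},{"dx":0,"dy":0,"dz":0.6,"ax":0,"ay":0,"az":0,"fingers":1},{"dx":0,"dy":0,"dz":0.6,"ax":0,"ay":0,"az":0,"fingers":1},{"dx":0,"dy":0,"dz":0.6,"ax":0,"ay":0,"az":0,"fingers":1}]'
python3 -m crank '[{"dx":0,"dy":0,"dz":0,"ax":0,"ay":0,"az":0,"fingers":1},{"dx":0,"dy":0,"dz":0,"ax":0,"ay":0,"az":0,"fingers":1},{"dx":0,"dy":0,"dz":0,"ax":0,"ay":0,"az":0,"fingers":1},{"dx":0,"dy":0,"dz":0,"ax":0,"ay":0,"az":0,"fingers":1},{"dx":0,"dy":0,"dz":0,"ax":0,"ay":0,"az":0,"fingers":1}]'
```

```text
time_s: 8.53
tcp_pos: [0.5821, -0.1056, 0.1054]
tool_rot: [-0.031, 1.0, -0.0, 0.0]
force: [0.5, -0.4, 0.5]
grip_width: 0.0001
grip_force: 0.0
time_s: 8.95
tcp_pos: [0.5822, -0.1055, 0.1062]
tool_rot: [-0.031, 1.0, -0.0, 0.0]
force: [-0.4, 0.3, -0.1]
grip_width: -0.0003
grip_force: 0.0
```

```bash

python3 -m crank '[{"dx":0.3,"dy":0,"dz":0,"ax":0,"ay":0,"az":0,"fingers":1},{"dx":0.3,"dy":0,"dz":0,"ax":0,"ay":0,"az":0,"fingers":1},{"dx":0.3,"dy":0.07,"dz":0,"ax":0,"ay":0,"az":0.1,"fingers":1},{"dx":0.3,"dy":0.07,"dz":0,"ax":0,"ay":0,"az":0.1,"fingers":1},{"dx":0.3,"dy":0.07,"dz":0,"ax":0,"ay":0,"az":0.1,"fingers":1}]'
python3 -m crank '[{"dx":0.3,"dy":0.07,"dz":0,"ax":0,"ay":0,"az":0.1,"fingers":1},{"dx":0.3,"dy":0.07,"dz":0,"ax":0,"ay":0,"az":0.1,"fingers":1},{"dx":0.3,"dy":0.07,"dz":0,"ax":0,"ay":0,"az":0.1,"fingers":1},{"dx":0.3,"dy":0.07,"dz":0,"ax":0,"ay":0,"az":0.1,"fingers":1},{"dx":0.3,"dy":0.07,"dz":0,"ax":0,"ay":0,"az":0.1,"fingers":1}]'
python3 -c "
from h import *
s=get_state();p=s['tcp_pos'];R=Rotation.from_quat(s['tool_rot']).as_matrix();print(R.T@(p-[.579,-.076,.102]),s['qpos'],'phi',np.arctan2(R[1,1],R[0,1]),s['torque'])"
```

```text
time_s: 9.37
tcp_pos: [0.5675, -0.104, 0.1061]
tool_rot: [0.121, 0.993, -0.001, 0.001]
force: [4.5, -3.5, -2.4]
grip_width: 0.0002
grip_force: 2.0
time_s: 9.78
tcp_pos: [0.5553, -0.0948, 0.1061]
tool_rot: [0.363, 0.932, -0.001, 0.001]
force: [2.0, -4.1, -2.1]
grip_width: -0.0
grip_force: 2.1
[ 0.00470933 -0.02986252 -0.00413163] [-3.76532840e-01  5.19583139e-01  1.53930979e+00 -1.19025135e-03
  1.08048871e+00 -1.20388839e+00] phi 0.8279146494821972 [-0.72368939 -0.32947995  0.1089264 ]
```

```bash

python3 -m crank '[{"dx":0.3,"dy":0.07,"dz":0,"ax":0,"ay":0,"az":0.1,"fingers":1},{"dx":0.3,"dy":0.07,"dz":0,"ax":0,"ay":0,"az":0.1,"fingers":1},{"dx":0.3,"dy":0.07,"dz":0,"ax":0,"ay":0,"az":0.1,"fingers":1},{"dx":0.3,"dy":0.07,"dz":0,"ax":0,"ay":0,"az":0.1,"fingers":1},{"dx":0.3,"dy":0.07,"dz":0,"ax":0,"ay":0,"az":0.1,"fingers":1}]'
python3 -m crank '[{"dx":0.15,"dy":0,"dz":0,"ax":0,"ay":0,"az":0,"fingers":1},{"dx":0.1,"dy":0,"dz":0,"ax":0,"ay":0,"az":0,"fingers":1},{"dx":0,"dy":0,"dz":0,"ax":0,"ay":0,"az":0,"fingers":1},{"dx":0,"dy":0,"dz":0,"ax":0,"ay":0,"az":0,"fingers":1},{"dx":0,"dy":0,"dz":0,"ax":0,"ay":0,"az":0,"fingers":1}]'
python3 -c "
from h import *
s=get_state();p=s['tcp_pos'];R=Rotation.from_quat(s['tool_rot']).as_matrix();print(R.T@(p-[.579,-.076,.102]),s['qpos'],'phi',np.arctan2(R[1,1],R[0,1]),s['torque'])"
```

```text
time_s: 10.2
tcp_pos: [0.5493, -0.0808, 0.1061]
tool_rot: [0.582, 0.813, -0.0, 0.001]
force: [1.2, -4.5, -0.9]
grip_width: -0.0002
grip_force: 2.7
time_s: 10.62
tcp_pos: [0.5493, -0.0786, 0.1063]
tool_rot: [0.58, 0.815, 0.0, 0.002]
force: [6.1, -4.4, -2.5]
grip_width: -0.0001
grip_force: 3.1
[ 0.00723648 -0.02886283 -0.00438387] [-3.52956113e-01  5.02114244e-01  1.56761347e+00 -7.93286494e-04
  1.06778839e+00 -6.86610038e-01] phi 0.3340391558639771 [-0.8139097  -0.96398409 -0.05495273]
```

```bash

python3 -m crank '[{"dx":0.15,"dy":0,"dz":0,"ax":0,"ay":0,"az":0.055,"fingers":1},{"dx":0.1,"dy":0,"dz":0,"ax":0,"ay":0,"az":0,"fingers":1},{"dx":0.1,"dy":0,"dz":0,"ax":0,"ay":0,"az":0,"fingers":1},{"dx":0,"dy":0,"dz":0,"ax":0,"ay":0,"az":0,"fingers":1},{"dx":0,"dy":0,"dz":0,"ax":0,"ay":0,"az":0,"fingers":1}]'
python3 -m crank '[{"dx":0.1,"dy":0,"dz":0,"ax":0,"ay":0,"az":0,"fingers":1},{"dx":0.1,"dy":0,"dz":0,"ax":0,"ay":0,"az":0,"fingers":1},{"dx":0,"dy":0,"dz":0,"ax":0,"ay":0,"az":0,"fingers":1},{"dx":0,"dy":0,"dz":0,"ax":0,"ay":0,"az":0,"fingers":1},{"dx":0,"dy":0,"dz":0,"ax":0,"ay":0,"az":0,"fingers":1}]'
```

```text
time_s: 11.03
tcp_pos: [0.549, -0.0774, 0.1064]
tool_rot: [0.602, 0.799, -0.001, 0.004]
force: [8.7, -14.9, -6.5]
grip_width: 0.0001
grip_force: 8.6
time_s: 11.45
tcp_pos: [0.549, -0.0772, 0.1065]
tool_rot: [0.602, 0.798, -0.001, 0.006]
force: [10.3, -24.8, -8.7]
grip_width: -0.0
grip_force: 13.1
```

At the stop: 25 N with no further motion. I'll unload, lift straight out, withdraw and check.

```bash

python3 -m crank '[{"dx":-0.4,"dy":0,"dz":0,"ax":0,"ay":0,"az":0,"fingers":1},{"dx":-0.4,"dy":0,"dz":0,"ax":0,"ay":0,"az":0,"fingers":1},{"dx":0,"dy":0,"dz":0,"ax":0,"ay":0,"az":0,"fingers":1},{"dx":0,"dy":0,"dz":0,"ax":0,"ay":0,"az":0,"fingers":1},{"dx":0,"dy":0,"dz":-0.5,"ax":0,"ay":0,"az":0,"fingers":1}]'
python3 -m crank '[{"dx":0,"dy":0,"dz":-1.5,"ax":0,"ay":0,"az":0,"fingers":1},{"dx":0,"dy":0,"dz":-2,"ax":0,"ay":0,"az":0,"fingers":1},{"dx":0,"dy":0,"dz":-3,"ax":0,"ay":0,"az":0,"fingers":1},{"dx":0,"dy":0,"dz":-3,"ax":0,"ay":0,"az":0,"fingers":1},{"dx":0,"dy":0,"dz":-2,"ax":0,"ay":0,"az":0,"fingers":1}]'
python3 -m crank '[{"dx":2,"dy":-3.3,"dz":0,"ax":0,"ay":0,"az":0,"fingers":1},{"dx":2,"dy":-3.3,"dz":0,"ax":0,"ay":0,"az":0,"fingers":1},{"dx":2,"dy":-3,"dz":0,"ax":0,"ay":0,"az":0,"fingers":1},{"dx":3,"dy":-1,"dz":0,"ax":0,"ay":0,"az":0,"fingers":1},{"dx":3,"dy":0,"dz":0,"ax":0,"ay":0,"az":0,"fingers":1}]'
python3 -m crank '[{"dx":3.5,"dy":0,"dz":0,"ax":0,"ay":0,"az":0,"fingers":1},{"dx":3.5,"dy":0,"dz":0,"ax":0,"ay":0,"az":0,"fingers":1},{"dx":3.5,"dy":0,"dz":0,"ax":0,"ay":0,"az":0,"fingers":1},{"dx":0,"dy":0,"dz":0,"ax":0,"ay":0,"az":0,"fingers":1},{"dx":0,"dy":0,"dz":0,"ax":0,"ay":0,"az":0,"fingers":1}]'
python3 - <<'E'
from h import *
a=snap('top','top2')['color'][150:300,215:375]
cv2.imwrite('pics/ct2.png',cv2.resize(a,None,fx=4,fy=4,interpolation=cv2.INTER_CUBIC)); snap('side','side2')
E
python3 slot.py top2
```

```text
time_s: 11.87
tcp_pos: [0.5483, -0.0795, 0.1101]
tool_rot: [0.602, 0.798, -0.0, -0.001]
force: [-0.6, 0.1, 0.6]
grip_width: -0.0004
grip_force: 0.0
time_s: 12.28
tcp_pos: [0.5493, -0.0797, 0.2291]
tool_rot: [0.602, 0.799, 0.0, 0.001]
force: [0.2, -0.3, -0.4]
grip_width: 0.0003
grip_force: 0.0
time_s: 12.7
tcp_pos: [0.4118, 0.0069, 0.2263]
tool_rot: [0.603, 0.798, 0.0, 0.0]
force: [0.5, 0.4, 0.7]
grip_width: -0.0
grip_force: 0.0
time_s: 13.12
tcp_pos: [0.3847, 0.1086, 0.2262]
tool_rot: [0.601, 0.799, 0.0, 0.0]
force: [0.4, -0.6, -0.9]
grip_width: -0.0001
grip_force: 0.0
[([210, 58, 93, 193, 9521], [261.6, 146.6]), ([68, 91, 91, 189, 9033], [107.3, 191.3])]
circ centre [ 0.57897434 -0.07646626  0.118     ] r px 14.821394920349121 mid [ 0.5786865 -0.0760614  0.118    ] normal ang -1.2906475280848326
lid front corners [ 0.54011341 -0.22538897  0.097     ] [0.46933394 0.02805543 0.097     ] 0.2631421617385614 yaw 0.2723318403638526
pred slot [ 0.57981523 -0.07595209] patch [ 0.56673293 -0.17356793] patch meas [ 0.56549372 -0.17324247  0.098     ]
[0.38542124 0.10692734 0.22601479] [-2.42594044e-02  3.65526898e-02  1.84476257e+00 -2.26086917e-04
  1.25987933e+00 -3.02516622e-01]
```

View pics/ct2.png

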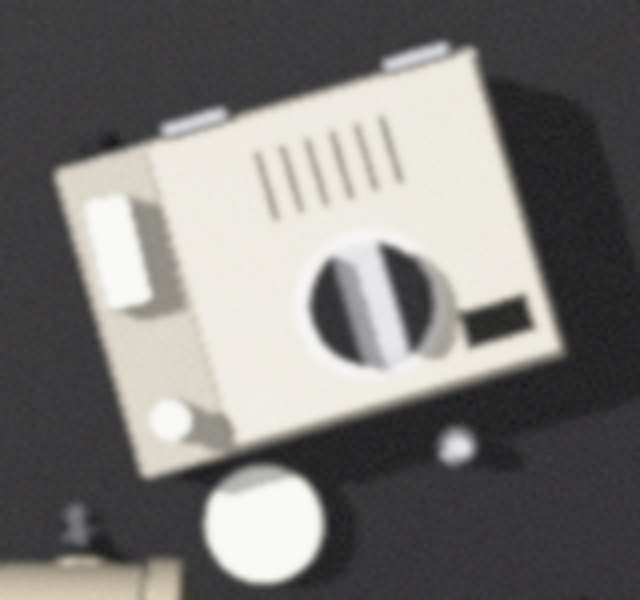

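View pics/side2.png

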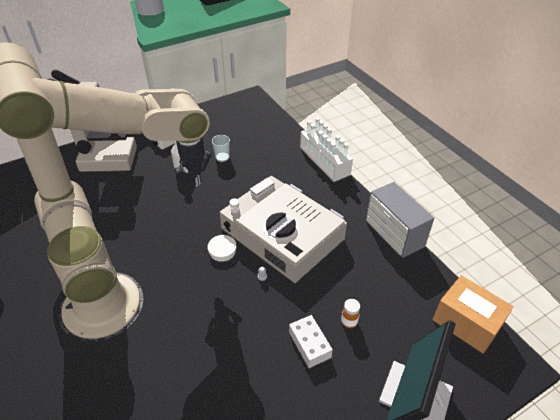

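The slot now lies at 0.280 rad, along the unit's x axis, after turning 1.35 rad to its stop. The lid is shut, the bystanders visible in both views are in place, and the arm is clear. The gripper hides the wash bottle in the side view, but it went nowhere near it.

```bash
python3 -c "from h import *;print(sign_off())"
```

```text
the job is handed in; nothing more can be done
None
```

The lid was pressed fully shut, then the fastener was turned clockwise to its stop so the lid is locked, and the job was handed in at about 13 s; no bystander was seen to move.

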